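# Prime the eyelet press's hand oiler

## Task

Prime the oiler of the eyelet press with the fingertips, gripping nothing: gently push the lock lever out from under the pump knob, then press the knob right down and let it spring back, again and again, until the indicator pin on the metering block stands fully out, and finally push the lock lever gently all the way back under the raised knob. Do not touch the pin or pull the plunger up, and leave the things lying around where they are.

Things in the scene. Friction and masses are not known exactly. Their poses are not given: they have to be found in the camera images.
- press: Eyelet press, bolted down: grey base plate 290 x 270 mm (top 18 mm above the bench); at the back a C-frame with motor (153 mm high), front left the aluminium tank of the hand oil pump (lid 88 mm above the bench), front right a small steel metering block. Origin on the bench under the plate's centre; z up, x from the front edge to the frame (roughly away from the robot), y to the left.
- knob_top (a point): Centre of the top of the pump plunger's black mushroom knob (44 mm across, 24 thick) on an upright steel rod in the pump's lid; 148 mm above the bench at rest. Press straight down. In the press frame at x -85, y +15 mm.
- pump (a joint): Plunger travel in m: 0 = up (rest), 0.024 = right down (knob top 124 mm above the bench), negative = pulled up. A return spring lifts it by itself when let go (pressing it takes nearly nothing at the top and about 9 N at the bottom, more if pressed fast; rigid stop). Locked, it goes down only about 3 mm.
- lock (a joint): Angle in rad of the plunger lock, a flat steel lever on the pump's lid, 95 mm above the bench. 0 = locked: the half sleeve at its right end stands round the rod under the knob and blocks it. 1.05 = swung fully clear. Unlocking turns it clockwise seen from above. Light friction (1 N at the peg) holds it where it is left; a stop at each end.
- lock_tab (a point): Top centre of the lock lever's upright black finger peg (13 mm thick, 95 to 122 mm above the bench) at its left end, 48 mm from the pivot, beyond the pump's left side. Locked, it is 23 mm before (-x of the press) the pivot, unlocked 25 mm behind (+x). Push it sideways with a fingertip: backwards to unlock, to the front to lock. Free space before, behind and left of it, down to the base plate.
- lock_pivot (a point): Axis of the lock lever's pivot, 40 mm left (+y) of the plunger rod, 95 mm above the bench; in the press frame x -85, y +55 mm.
- pin (a joint): How far (m) the indicator pin stands out beyond its rest place: 0 = in, 0.025 = fully out; starts between 0 and 0.009. Each full stroke of the pump (down at least 22 mm, then up to within 5 mm of the top) moves it out by about 4 mm (the first one by up to 6), half strokes little or nothing. It stays out by friction. Further strokes when it is fully out do nothing.
- pin_tip (a point): Top of the indicator pin, a bright steel pin 12 mm thick, upright in a brass gland (top 64 mm above the bench) on the metering block right of the pump; press frame x -90, y -85 mm. 66 mm above the bench when in, 91 mm when fully out.
- thimble: Bystander: grey metal thimble, 18 mm wide and 23 high, standing on the base plate behind the gap between tank and block. Origin at the centre of its underside.
- bobbin: Bystander: small flanged bobbin, 21 mm wide and 12 high, lying flat on the base plate in front of the gap between tank and block. Origin at the centre of its underside.
- oil_bottle: Bystander: dark blue dropper bottle with white top, 37 mm wide and 116 high, standing to the left of the press. Origin at the centre of its underside.
- tweezers: Bystander: steel tweezers, 119 mm long, 14 wide and 9 high, lying in front of the press. Origin at the centre of its underside.
- tape_roll: Bystander: roll of linen tape, 66 mm wide and 19 high, lying in front and to the right. Origin at the centre of its underside.
- brush: Bystander: flat soft brush with wooden handle, 161 mm long and 36 wide, lying in front and to the left. Origin at the centre of its underside.
- spool: Bystander: white thread spool, 44 mm wide and 60 high, standing to the right of the press. Origin at the centre of its underside.
- wax: Bystander: round cake of beeswax, 38 mm wide and 12 high, to the right of the press. Origin at the centre of its underside.

How it is judged:
By the outcome, as a careful person would: the job done as asked, in the order asked, and still so for the second after the job is handed in, with the robot touching nothing.
It also fails if it takes over 54 s, if anything falls off the work surface, if the arm or the gripper's body presses on something with over 40 N, if the wrist force passes 120 N, or if a joint passes its speed limit or range.

## Robot

A 6-joint arm with a two-finger parallel gripper is mounted at the origin on a cart in front of the work surface, level with it; the furniture and walls round the work are solid. World frame = base frame: x ahead of the robot, y to its left, z up, the work surface at z = 0. Lengths are in mm, angles in rad, forces in N, time in s.
With the tool pointing down it reaches from about 350 to 975 mm from the base axis. Payload 4.9 kg.
Tool frame: the origin (TCP) lies midway between the tips of the shut fingers; the grasp point (between the pads) lies 19 mm behind it; z points along the fingers, y is the direction in which the jaws open and shut (so a half turn about z gives the same grasp; the last joint's range is limited). The gripper opens to 85 mm and grips with 20 to 120 N. Pads are 22 mm wide; open, the fingers measure 114 mm over their backs; the gripper's body (76 mm by 85 mm) begins 54 mm behind the grasp point. The pads swing forward as they close: fully open they stand 13 mm farther back than shut.
Start: joints at [1.041, 0.053, 1.613, -0, 1.476, -0.119], TCP at [249.577, 572.986, 231.304] pointing down, gripper open.
Joint ranges: [-3.01, 3.01], [-1.01, 2.22], [0.06, 2.58], [-1.02, 4.17], [0.09, 2.62], [-3.14, 3.14]. Speed limits (rad/s): [2.57, 2.57, 3.14, 3.14, 3.14, 3.14].

## Interface

Orientations are given as a rotation vector (axis times angle).
In Python, from workcell import r gives the robot as it stands. The module is installed in compiled form; this text tells all that it offers.
- The arm moves only by the shell command python3 -m pendant 'ROWS' [FORCE]. ROWS is text: rows parted by semicolons, each of 7 numbers parted by spaces: the shift along the world's x, y, z in cm, then the turn, a rotation vector about the world's x, y, z in rad, then the opening in per cent of the stroke, from 0 (shut) to 100 (fully open). In form: x y z wx wy wz hand; .... A call has 1 to 8 rows; each row is the pose to reach, as a shift and turn from the pose measured when the call began; what a row does not reach only later rows make up. A row lasts 1/12 s, in which the tool goes at most 41.7 mm and 7.16 degrees, less where a joint would pass 70% of its speed; a pose out of reach is approached as far as the arm can. A call with a gripper value outside its range is refused whole. The fingers move at their own pace and stop on an object; FORCE is the grip in N (left out, the last holds). Time passes only in rows, so rows that repeat a pose let the fingers close. It gives the time, the measured TCP pose, the force and the opening at its end, in the units of the state.
- r.observe(): the state, without advancing time (a new reading comes with each control period).
- r.grab_frame(name): name is "scene" or "top" or "wrist"; returns (picture, depth): 480x640x3 uint8, red, green, blue; 480x640 float32, mm along the optical axis (not along the pixel's ray), 0 where there is no reading.
- r.calibration(name): a dict with "K" (3x3 intrinsics, pixels), "position" and "attitude" of the camera in the world. Camera axes: x right, y down, z forward; pixel columns grow to the right and rows downward; lengths in mm; the calibration is good to about 2 mm. The wrist camera is an equidistant fisheye: a pixel r from the principal point sees the ray r / f radians off the axis. A picture is of the moment at which its call begins: read the wrist's pose just before it. calibration takes no time and is no camera call; for the wrist camera it gives the pose at the moment of the call.
- r.close_job(): hands the job in, once; it reports no verdict.
The state is a dict: "time": time; "qpos": joint angles; "dq": joint speeds; "effort": joint torques, N m; "position": TCP position; "tcp_rot": TCP orientation; "wrist_force": force on the tool from outside, world axes, zero at the start; "moment": the same for the moment, N m; "finger_gap": finger opening in mm.
Only numpy, scipy, OpenCV 4.12 (cv2) and the standard library are available. Lean on these libraries where they do the work, as an engineer would, in place of code of your own. Each camera call takes 0.05 s, during which the arm holds its last target.

## Working session

There is one attempt and no reset: what is moved stays moved. The work goes in short steps, Python scripts to look and compute and a shell command to move; the robot and the scene stay as the last step left them, time stands still between calls to the robot, and variables do not carry over. Pictures are saved under pics/ and viewed, and the job is handed in when it is done.

```bash
mkdir -p pics; python3 - <<'E'
from workcell import r
import cv2
print(r.observe())
for n in ("scene","top"):
    p,d=r.grab_frame(n); cv2.imwrite(f"pics/{n}0.png",p[:,:,::-1])
    import numpy as np
    np.save(f"pics/{n}0.npy",d); print(n,r.calibration(n))
E
```

```text
{'time': 0.0, 'qpos': array([ 1.04098841e+00,  5.33427668e-02,  1.61429352e+00, -4.95816777e-05,
        1.47601172e+00, -1.18995693e-01]), 'dq': array([-0.00107854, -0.000668  ,  0.001179  ,  0.00095089,  0.00142928,
        0.00045438]), 'effort': array([ 2.46590374e-03, -3.93664169e+01, -3.70183182e+01,  1.12190696e-04,
        7.01955709e-03,  2.26301222e-05]), 'position': array([249.28676551, 572.44822932, 230.07204849]), 'tcp_rot': array([-0.64064249, -3.0749553 ,  0.00308426]), 'wrist_force': array([ 0.85357042,  1.05898472, -0.1496161 ]), 'moment': array([ 0.0143961 , -0.02921892, -0.00877633]), 'finger_gap': 85.51959413196101}
scene {'K': array([[568.77892659,   0.        , 326.84790342],
       [  0.        , 568.77892659, 240.82071622],
       [  0.        ,   0.        ,   1.        ]]), 'position': array([  29.01838171, -610.58557384,  821.55304465]), 'attitude': array([-2.19876052,  0.87089468, -0.35695229])}
top {'K': array([[459.13064974,   0.        , 320.40707831],
       [  0.        , 459.13064974, 242.1453195 ],
       [  0.        ,   0.        ,   1.        ]]), 'position': array([ 329.94616453,  -79.39920603, 1063.78231976]), 'attitude': array([-2.21018513,  1.99283444, -0.21557023])}
```

View pics/scene0.png

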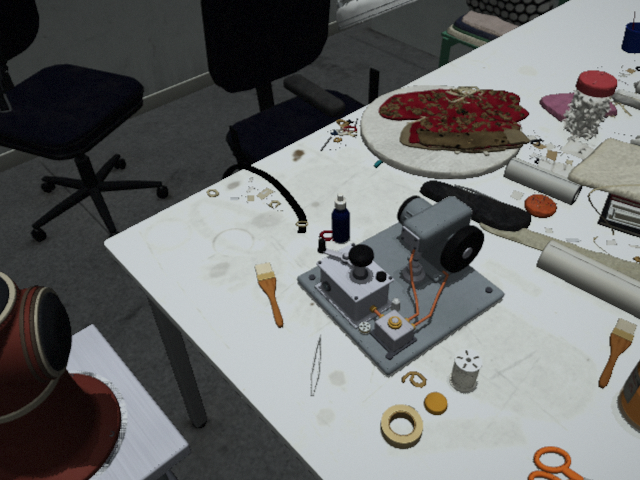

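View pics/top0.png

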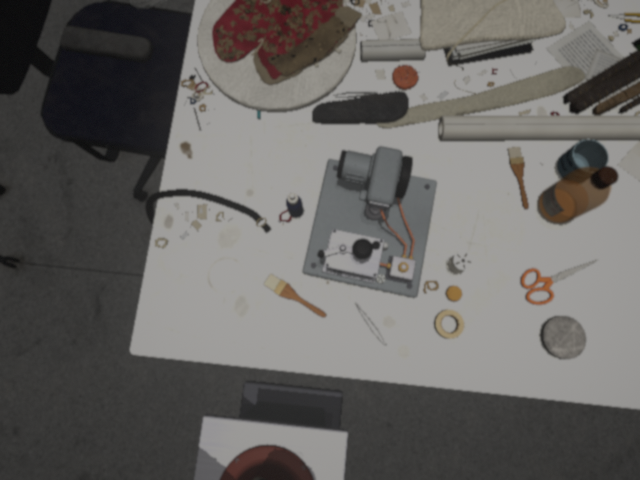

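The scene view shows the press at about (400,280), with the knob at (361,256) and the peg at (322,243). In the top view the knob is at (363,248) and the block at (402,266). I'll enlarge both.

```bash
cat > h.py <<'E'
import numpy as np
from scipy.spatial.transform import Rotation as R
def ray(c,u,v):
    K=c["K"]; d=np.array([(u-K[0,2])/K[0,0],(v-K[1,2])/K[1,1],1.])
    return np.array(c["position"]),R.from_rotvec(c["attitude"]).apply(d)
def atz(c,u,v,z):
    o,d=ray(c,u,v); return o+d*(z-o[2])/d[2]
def proj(c,p):
    q=R.from_rotvec(c["attitude"]).inv().apply(np.array(p)-c["position"]); K=c["K"]
    return K[0,0]*q[0]/q[2]+K[0,2],K[1,1]*q[1]/q[2]+K[1,2]
def pt(c,d,u,v):
    o,k=ray(c,u,v); return o+k*d[int(round(v)),int(round(u))]
E
python3 - <<'E'
import cv2
a=cv2.imread("pics/scene0.png")[180:380,290:510]; cv2.imwrite("pics/sc1.png",cv2.resize(a,None,fx=3,fy=3,interpolation=cv2.INTER_CUBIC)[:600])
a=cv2.imread("pics/top0.png")[145:305,260:450]; cv2.imwrite("pics/tc1.png",cv2.resize(a,None,fx=3.7,fy=3.7,interpolation=cv2.INTER_CUBIC)[:600])
E
```

```text
(no output)
```

View pics/sc1.png

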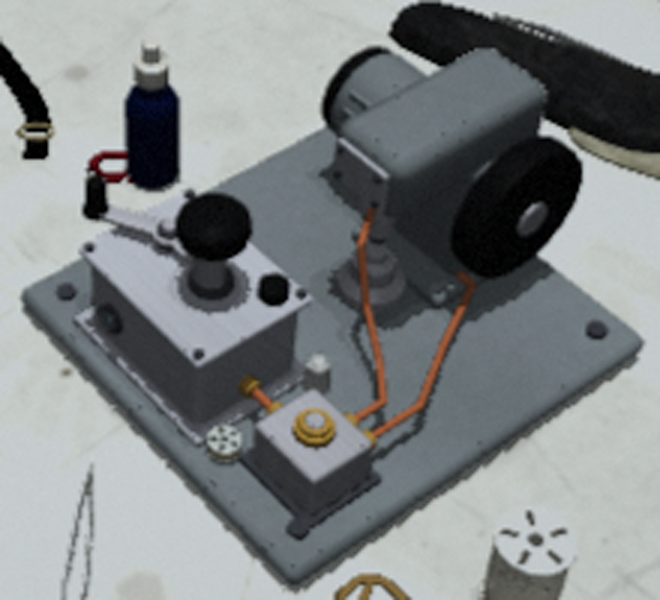

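View pics/tc1.png

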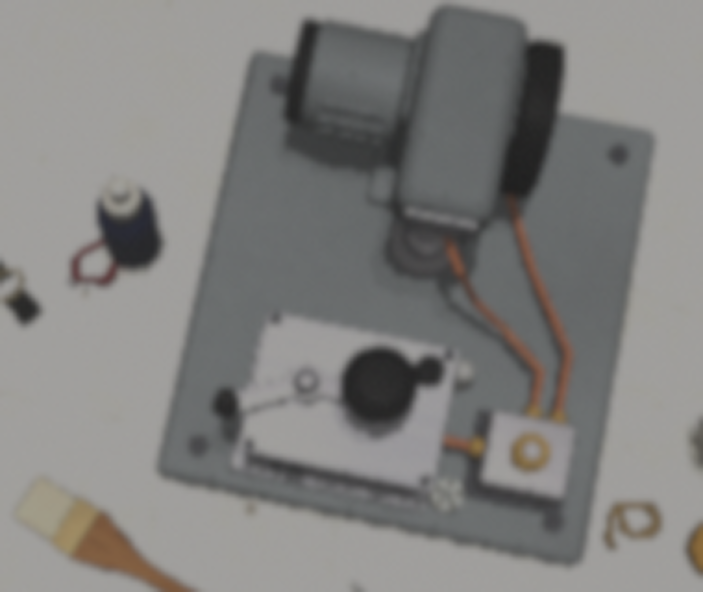

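Top crop: plate corners at (160,470), (578,562), (653,132) and (253,53), knob (378,382), peg (224,402). Scene crop: knob (214,218), peg top (95,178).

```bash
python3 - <<'E'
from workcell import r
from h import *
t=r.calibration("top"); s=r.calibration("scene"); dt=np.load("pics/top0.npy"); ds=np.load("pics/scene0.npy")
T=lambda x,y:(260+x/3.7,145+y/3.7); S=lambda x,y:(290+x/3,180+y/3)
c=[atz(t,*T(*p),18) for p in [(160,470),(578,562),(653,132),(253,53)]]
print(np.round(c,1)); 
c2=[atz(s,*S(*p),18) for p in [(22,297),(292,585),(642,345)]]
print("scene FL FR BR",np.round(c2,1))
C=np.array(c)[:,:2]; m=np.array([[-145,135],[-145,-135],[145,-135],[145,135.]])
def fit(m,C):
    mc,cc=m.mean(0),C.mean(0); H=(m-mc).T@(C-cc); th=np.arctan2(H[0,1]-H[1,0],H[0,0]+H[1,1])
    Rm=np.array([[np.cos(th),-np.sin(th)],[np.sin(th),np.cos(th)]]); return th,cc-Rm@mc,Rm
for mm,CC in((m,C),(m[:3],np.array(c2)[:,:2])):
    th,o,Rm=fit(mm,CC); print(th,o,"res",np.abs((Rm@mm.T).T+o-CC).max())
    for n,p in dict(knob=(-85,15),pivot=(-85,55),tab=(-108,97.1),tabU=(-60,96),pin=(-90,-85)).items(): print(n,np.round(o+Rm@p,1))
print("top knob",atz(t,*T(378,382),146),pt(t,dt,*T(378,382)),"peg",atz(t,*T(224,402),122),pt(t,dt,*T(224,402)))
print("scene knob",atz(s,*S(214,215),146),pt(s,ds,*S(214,215)),"peg",atz(s,*S(95,178),122),pt(s,ds,*S(95,178)))
E
```

```text
[[ 482.2  -25.4   18. ]
 [ 452.  -287.1   18. ]
 [ 735.2 -319.2   18. ]
 [ 762.7  -55.5   18. ]]
scene FL FR BR [[ 479.8  -31.5   18. ]
 [ 448.1 -293.1   18. ]
 [ 730.7 -324.6   18. ]]
-0.10949153336637144 [ 607.99658962 -171.80353092] res 4.2254130180108405
knob [ 525.1 -147.6]
pivot [ 529.5 -107.8]
tab [511.3 -63.5]
tabU [558.8 -69.8]
pin [ 509.2 -246.5]
-0.11417561990502227 [ 606.02924103 -177.17167218] res 4.920799750368502
knob [ 523.3 -152.6]
pivot [ 527.8 -112.8]
tab [509.8 -68.4]
tabU [557.4 -75. ]
pin [ 506.9 -251.4]
top knob [ 524.5855801  -146.15702115  146.        ] [ 524.31673697 -146.06481279  147.26767475] peg [509.22261412 -62.42619455 122.        ] [508.47645551 -62.49683718 125.91975071]
scene knob [ 526.44611398 -150.85463586  146.        ] [ 525.53711908 -151.69474399  147.23449947] peg [515.1501022  -64.13814329 122.        ] [515.7713907  -63.43976981 121.10595371]
```

```bash
python3 -m pendant '1.3 -3.7 0 0 0 0.1 0;2.6 -7.4 0 0 0 0.2 0;4 -11.2 0 0 0 0.3 0;5.3 -15 0 0 0 0.3 0;6.6 -18.8 0 0 0 0.3 0;7.9 -22.6 0 0 0 0.3 0;9.2 -26.4 0 0 0 0.3 0;10.6 -30 0 0 0 0.3 0' 20
```

```text
time: 0.77
position: [355.1, 270.5, 229.7]
tcp_rot: [-0.173, -3.136, 0.003]
wrist_force: [1.1, -0.2, 0.3]
finger_gap: 0.0
```

```bash
python3 -m pendant '1.3 -3.8 0 0 0 0 0;2.6 -7.6 0 0 0 0 0;3.9 -11.4 0 0 0 0 0;5.2 -15.2 0 0 0 0 0;6.5 -19 0 0 0 0 0;7.8 -22.8 0 0 0 0 0;9.1 -26.6 0 0 0 0 0;10.4 -30 0 0 0 0 0' && python3 -m pendant '1.1 -3.3 0 0 0 0 0;1.1 -3.3 0 0 0 0 0;1.1 -3.3 0 0 0 0 0' && python3 - <<'E'
from workcell import r
import cv2,numpy as np
c=r.calibration("wrist");o=r.observe();print(c,o["position"],o["wrist_force"])
p,d=r.grab_frame("wrist"); cv2.imwrite("pics/w0.png",p[:,:,::-1]); np.save("pics/w0.npy",d)
p,d=r.grab_frame("scene"); cv2.imwrite("pics/s2.png",p[:,:,::-1])
E
```

```text
time: 1.43
position: [459.0, -31.8, 229.4]
tcp_rot: [-0.175, -3.136, 0.004]
wrist_force: [0.3, -0.1, -0.1]
finger_gap: -0.1
time: 1.68
position: [469.8, -66.3, 228.7]
tcp_rot: [-0.18, -3.134, 0.002]
wrist_force: [-0.1, -0.3, -0.9]
finger_gap: -0.2
{'K': array([[371.64829954,   0.        , 321.94217357],
       [  0.        , 371.64829954, 235.63297694],
       [  0.        ,   0.        ,   1.        ]]), 'position': array([404.70774047, -59.0596933 , 372.11208231]), 'attitude': array([2.19193776, 1.95307711, 0.25509117])} [469.78379819 -66.26742401 228.68243821] [-0.12030522 -0.31268392 -0.93719247]
```

View pics/w0.png

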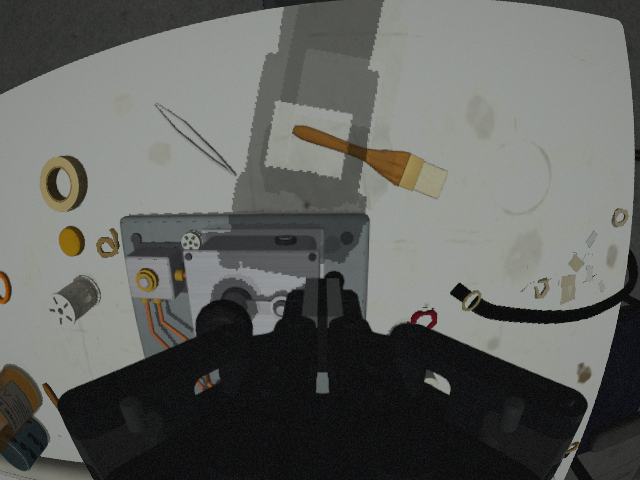

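View pics/s2.png

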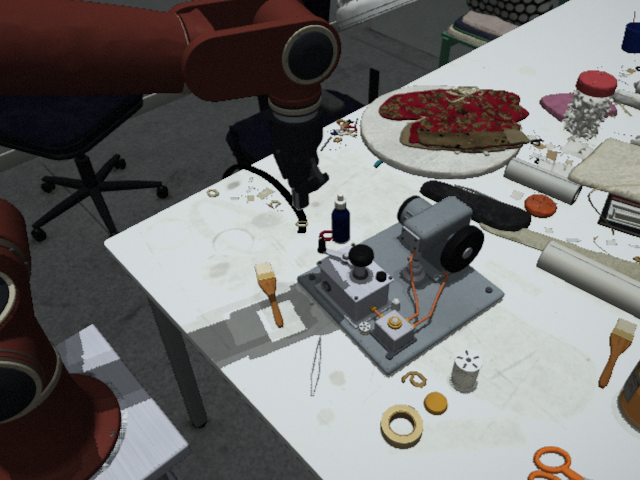

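The wrist view shows the press below, with the peg hidden behind the fingers at about (335,278). The scene view shows the hand clear of the press at (310,190). Next I'll go down in front of the peg.

```bash
python3 -m pendant '0 0.1 -3 0 0 0 0;0 0.1 -6 0 0 0 0;0 0.1 -9 0 0 0 0;0 0.1 -11.5 0 0 0 0;0 0.1 -12.3 0 0 0 0;0 0.1 -12.3 0 0 0 0' && python3 - <<'E'
from workcell import r
import cv2,numpy as np
p,d=r.grab_frame("scene"); cv2.imwrite("pics/s3.png",cv2.resize(p[180:360,260:500,::-1],None,fx=3.3,fy=3.3,interpolation=cv2.INTER_CUBIC))
E
```

```text
time: 2.28
position: [467.4, -61.5, 103.2]
tcp_rot: [-0.171, -3.13, 0.0]
wrist_force: [0.4, 1.0, 0.0]
finger_gap: 0.1
```

View pics/s3.png

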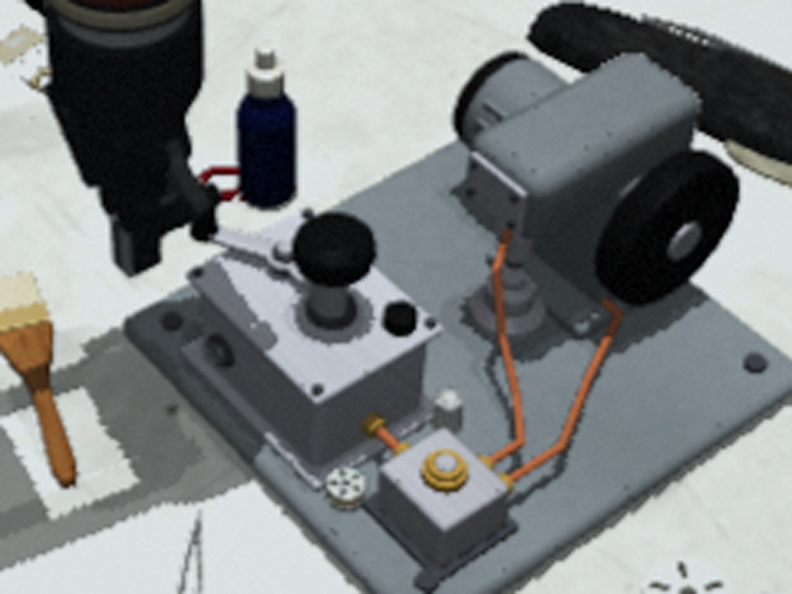

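The finger is in front of the peg: fingertip at crop (135,265), peg at (203,225). I'll push gently backwards.

```bash
python3 -m pendant '0.6 -0.1 0.2 0 0 0 0;1.2 -0.2 0.2 0 0 0 0;1.7 -0.3 0.2 0 0 0 0;2.1 -0.4 0.2 0 0 0 0;2.5 -0.4 0.2 0 0 0 0;2.9 -0.4 0.2 0 0 0 0;3.3 -0.4 0.2 0 0 0 0;3.7 -0.4 0.2 0 0 0 0' && python3 -m pendant '0.4 0 0 0 0 0 0;0.8 0 0 0 0 0 0;1.2 -0.1 0 0 0 0 0;1.6 -0.1 0 0 0 0 0'
python3 - <<'E'
from workcell import r
import cv2,numpy as np
p,d=r.grab_frame("scene"); cv2.imwrite("pics/s4.png",cv2.resize(p[180:360,260:500,::-1],None,fx=3.3,fy=3.3,interpolation=cv2.INTER_CUBIC))
print(r.observe()["wrist_force"])
E
```

```text
time: 3.0
position: [506.0, -65.9, 107.2]
tcp_rot: [-0.172, -3.132, 0.001]
wrist_force: [-2.4, 0.8, 0.8]
finger_gap: -0.7
time: 3.33
position: [522.2, -67.1, 107.0]
tcp_rot: [-0.172, -3.132, 0.001]
wrist_force: [-1.3, -0.2, 0.3]
finger_gap: -0.1
[-0.0416733   0.20747317  0.1659674 ]
```

View pics/s4.png

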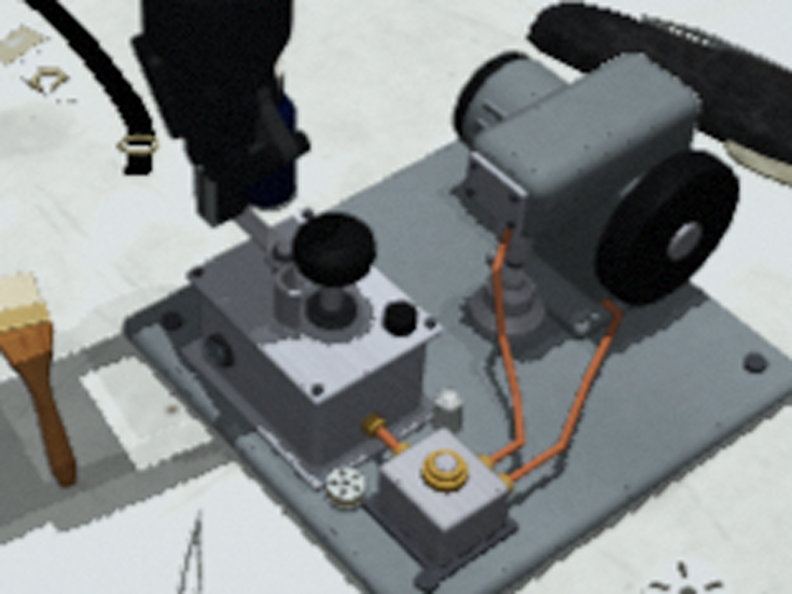

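The lever is turning: the half sleeve has swung out to crop (290,305). I'll keep going until the stop.

```bash
python3 -m pendant '0.3 0 0 0 0 0 0;0.6 -0.1 0 0 0 0 0;0.9 -0.1 0 0 0 0 0;1.2 -0.1 0 0 0 0 0;1.5 -0.2 0 0 0 0 0'; python3 -m pendant '0.2 0 0 0 0 0 0;0.4 0 0 0 0 0 0'
```

```text
time: 3.8
position: [538.1, -69.4, 107.2]
tcp_rot: [-0.172, -3.133, 0.002]
wrist_force: [-1.2, -1.1, 0.4]
finger_gap: -0.2
time: 3.97
position: [542.3, -69.4, 107.1]
tcp_rot: [-0.172, -3.133, 0.002]
wrist_force: [-2.1, -1.1, 0.7]
finger_gap: -0.1
```

```bash
for i in 1; do python3 -m pendant '0.2 0 0 0 0 0 0'; done; python3 -m pendant '0.2 0 0 0 0 0 0'; python3 - <<'E'
from workcell import r
import cv2,numpy as np
p,d=r.grab_frame("scene"); cv2.imwrite("pics/s5.png",cv2.resize(p[180:360,260:500,::-1],None,fx=3.3,fy=3.3,interpolation=cv2.INTER_CUBIC))
print(r.observe()["wrist_force"])
E
```

```text
time: 4.05
position: [544.4, -69.5, 107.1]
tcp_rot: [-0.172, -3.132, 0.002]
wrist_force: [-1.4, -0.7, 0.5]
finger_gap: -0.3
time: 4.13
position: [546.0, -69.5, 106.9]
tcp_rot: [-0.172, -3.13, 0.002]
wrist_force: [-7.4, -1.0, 2.5]
finger_gap: 0.1
[-4.79255218 -1.18401694  1.72648748]
```

View pics/s5.png

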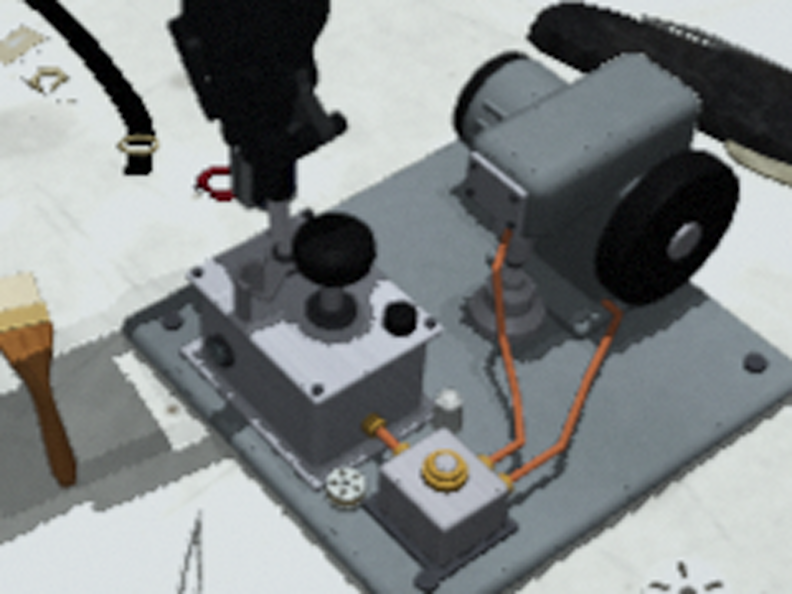

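The stop is reached (7 N) and the sleeve is clear of the rod, at crop (255,290). I'll back off, rise and move over the knob.

```bash
python3 -m pendant '-0.8 0.1 0 0 0 0 0;-1.2 0.1 1 0 0 0 0;-1.4 0.1 4 0 0 0 0;-1.6 -1.5 6.5 0 0 0 0;-1.9 -5 6.5 0 0 0 0;-2.1 -7.6 6.5 0 0 0 0;-2.1 -8 6.2 0 0 0 0;-2.1 -8 6.2 0 0 0 0'; python3 - <<'E'
from workcell import r
import cv2,numpy as np
for n,sl in (("scene",(slice(180,360),slice(260,500))),("top",(slice(180,320),slice(280,466)))):
    p,d=r.grab_frame(n); cv2.imwrite(f"pics/{n}6.png",cv2.resize(p[sl][:,:,::-1],None,fx=3.3,fy=3.3,interpolation=cv2.INTER_CUBIC))
print(r.observe()["position"],r.observe()["wrist_force"])
E
```

```text
time: 4.85
position: [524.6, -150.5, 169.3]
tcp_rot: [-0.176, -3.13, 0.002]
wrist_force: [0.4, 0.3, -0.2]
finger_gap: -0.2
[ 524.53228425 -148.81087245  168.77335204] [ 0.06067363 -0.61926004 -0.60473605]
```

View pics/scene6.png

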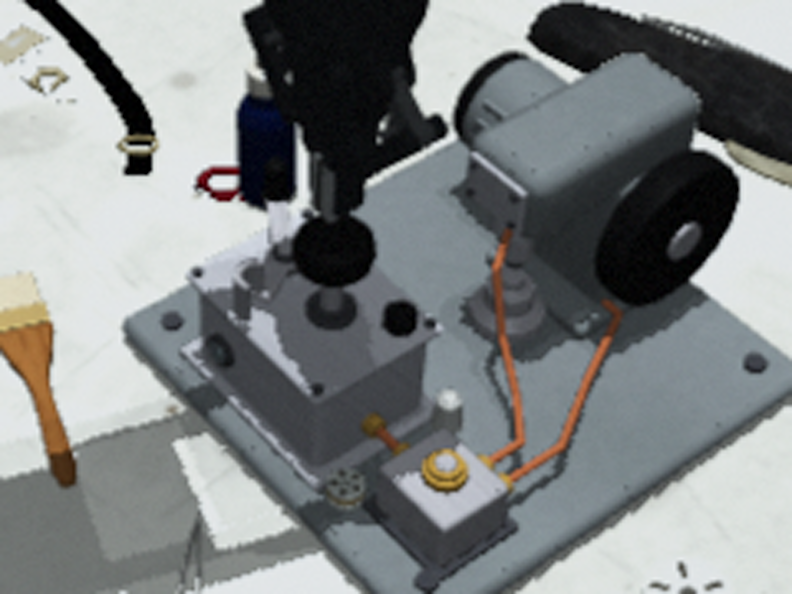

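View pics/top6.png

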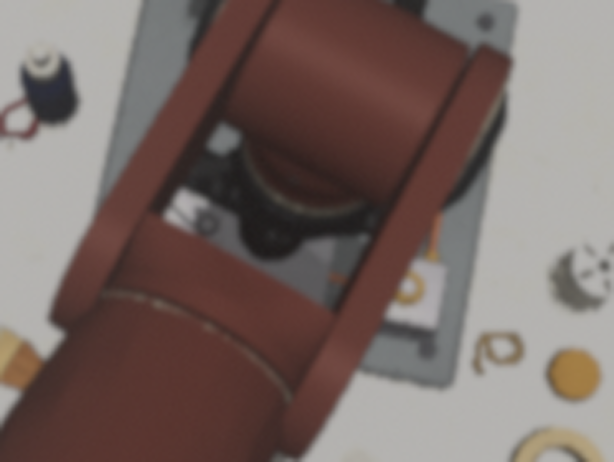

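The scene view shows the fingers centred over the knob, with fingertips at crop (335,215) and knob (333,248). Starting the first stroke.

```bash
python3 -m pendant '0 0 -1 0 0 0 0;0 0 -1.8 0 0 0 0;0 0 -2.2 0 0 0 0;0 0 -2.8 0 0 0 0;0 0 -3.4 0 0 0 0;0 0 -3.9 0 0 0 0;0 0 -4.2 0 0 0 0'; python3 -m pendant '0 0 -0.2 0 0 0 0;0 0 -0.2 0 0 0 0'
```

```text
time: 5.53
position: [524.3, -147.9, 126.7]
tcp_rot: [-0.171, -3.128, -0.002]
wrist_force: [-3.4, 2.6, 7.7]
finger_gap: -0.1
time: 5.7
position: [524.3, -147.8, 125.2]
tcp_rot: [-0.17, -3.127, -0.002]
wrist_force: [-3.7, 1.4, 8.1]
finger_gap: 0.1
```

```bash
python3 -m pendant '0 0 -0.2 0 0 0 0;0 0 -0.2 0 0 0 0'; python3 -m pendant '0 0 -0.2 0 0 0 0;0 0 -0.2 0 0 0 0'
```

```text
time: 5.87
position: [524.3, -147.8, 124.0]
tcp_rot: [-0.17, -3.127, -0.001]
wrist_force: [-3.7, 1.0, 8.6]
finger_gap: 0.1
time: 6.03
position: [524.4, -147.8, 123.8]
tcp_rot: [-0.169, -3.126, -0.001]
wrist_force: [-6.3, 1.9, 11.8]
finger_gap: 0.3
```

The stop is reached at 123.8 (12 N). Up, then look.

```bash
python3 -m pendant '0 0 1 0 0 0 0;0 0 2 0 0 0 0;0 0 3 0 0 0 0;0 0 3.6 0 0 0 0;0 0 3.6 0 0 0 0'; python3 - <<'E'
from workcell import r
import cv2,numpy as np
p,d=r.grab_frame("scene"); cv2.imwrite("pics/s7.png",cv2.resize(p[180:360,260:500,::-1],None,fx=3.3,fy=3.3,interpolation=cv2.INTER_CUBIC))
print(r.observe()["position"],r.observe()["wrist_force"])
E
```

```text
time: 6.45
position: [525.3, -148.2, 161.6]
tcp_rot: [-0.169, -3.129, 0.001]
wrist_force: [-0.2, -0.1, 0.7]
finger_gap: 0.3
[ 524.86575777 -147.96510727  160.54863825] [0.24805219 0.61548593 0.10146026]
```

View pics/s7.png

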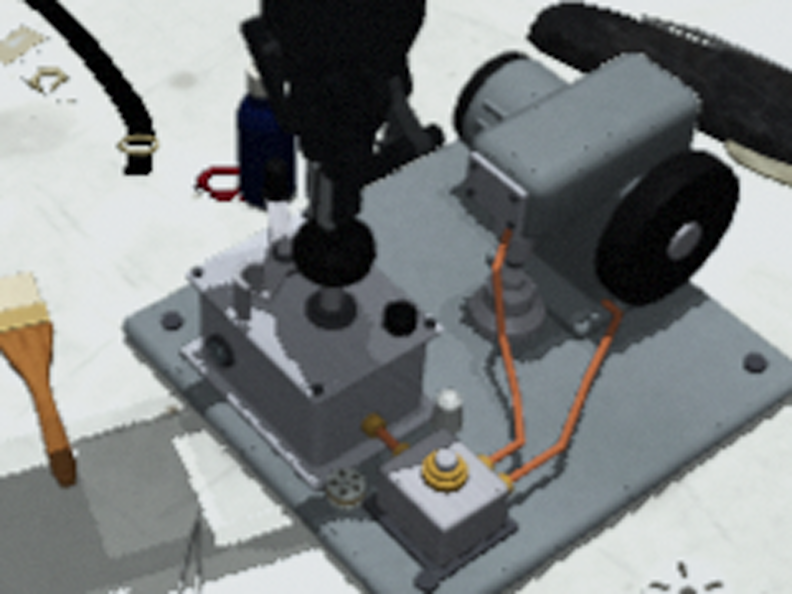

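The knob is back up at crop (333,248), and the pin at (445,460) has risen slightly. More strokes.

```bash
python3 -m pendant '0 0 -1.1 0 0 0 0;0 0 -2 0 0 0 0;0 0 -2.7 0 0 0 0;0 0 -3.3 0 0 0 0;0 0 -3.8 0 0 0 0;0 0 -3.8 0 0 0 0;0 0 -3.8 0 0 0 0'
```

```text
time: 7.08
position: [525.5, -148.2, 123.8]
tcp_rot: [-0.169, -3.128, 0.001]
wrist_force: [-1.7, 0.4, 11.3]
finger_gap: -0.3
```

Good, bottom reached. Up and down again in one call.

```bash
python3 -m pendant '0 0 1.3 0 0 0 0;0 0 2.6 0 0 0 0;0 0 3 0 0 0 0;0 0 3 0 0 0 0;0 0 2 0 0 0 0;0 0 1.2 0 0 0 0;0 0 0.5 0 0 0 0;0 0 -0.05 0 0 0 0'; python3 -m pendant '0 0 -0.1 0 0 0 0'
```

```text
time: 7.75
position: [526.3, -148.5, 123.3]
tcp_rot: [-0.169, -3.13, 0.001]
wrist_force: [-3.9, 1.6, 45.1]
finger_gap: -0.2
time: 7.83
position: [526.6, -148.6, 123.6]
tcp_rot: [-0.169, -3.13, 0.001]
wrist_force: [-7.3, 3.1, 20.8]
finger_gap: 0.0
```

```bash
python3 -m pendant '0 0 1.3 0 0 0 0;0 0 2.6 0 0 0 0;0 0 3 0 0 0 0;0 0 3 0 0 0 0'; python3 - <<'E'
from workcell import r
import cv2,numpy as np
p,d=r.grab_frame("scene"); cv2.imwrite("pics/s8.png",cv2.resize(p[180:360,260:500,::-1],None,fx=3.3,fy=3.3,interpolation=cv2.INTER_CUBIC))
print(r.observe()["position"],r.observe()["wrist_force"])
E
```

```text
time: 8.17
position: [526.6, -148.6, 153.8]
tcp_rot: [-0.169, -3.13, 0.001]
wrist_force: [0.1, 0.1, 1.0]
finger_gap: -0.0
[ 526.13500656 -148.44280493  152.91377327] [-0.17642566  0.14229423 -0.07037249]
```

View pics/s8.png

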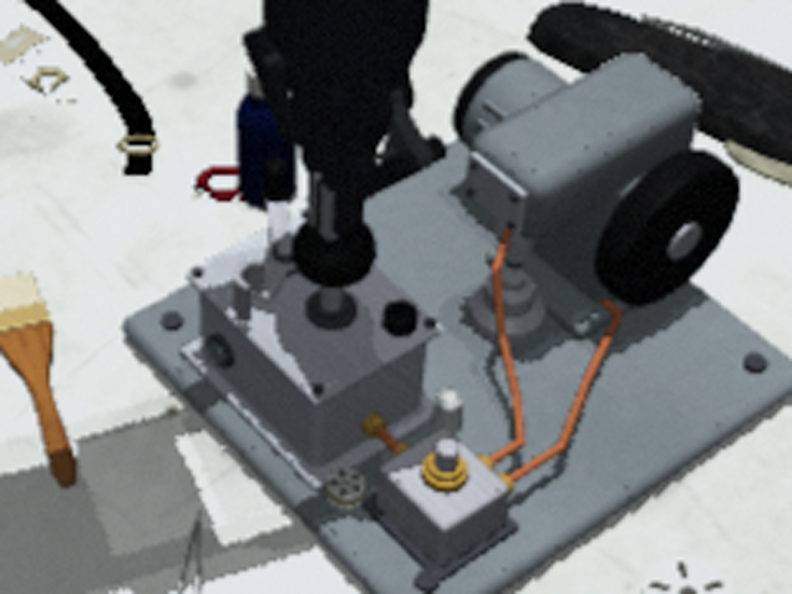

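The pin is clearly rising, with its top at crop (446,445). That last bottoming was too firm at 45 N, so I'll slow the end of each stroke.

```bash
python3 -m pendant '-0.1 0 -0.8 0 0 0 0;-0.1 0 -1.5 0 0 0 0;-0.1 0 -2.1 0 0 0 0;-0.1 0 -2.6 0 0 0 0;-0.1 0 -2.85 0 0 0 0;-0.1 0 -2.95 0 0 0 0;-0.1 0 -2.95 0 0 0 0'
```

```text
time: 8.8
position: [525.3, -148.5, 123.8]
tcp_rot: [-0.169, -3.129, 0.0]
wrist_force: [-0.5, -0.1, 8.1]
finger_gap: -0.1
```

```bash
python3 -m pendant '0 0 1.3 0 0 0 0;0 0 2.6 0 0 0 0;0 0 3 0 0 0 0;0 0 3 0 0 0 0'; python3 -m pendant '0 0 -0.8 0 0 0 0;0 0 -1.5 0 0 0 0;0 0 -2.1 0 0 0 0;0 0 -2.6 0 0 0 0;0 0 -2.85 0 0 0 0;0 0 -3 0 0 0 0;0 0 -3 0 0 0 0'
```

```text
time: 9.13
position: [525.7, -148.7, 155.1]
tcp_rot: [-0.169, -3.13, 0.001]
wrist_force: [-1.1, -0.4, 0.2]
finger_gap: -0.0
time: 9.72
position: [526.2, -148.9, 125.2]
tcp_rot: [-0.169, -3.131, 0.001]
wrist_force: [-1.1, 0.3, 8.4]
finger_gap: -0.4
```

```bash
python3 -m pendant '0 0 -0.15 0 0 0 0;0 0 -0.18 0 0 0 0;0 0 -0.18 0 0 0 0';python3 -m pendant '0 0 1.3 0 0 0 0;0 0 2.6 0 0 0 0;0 0 3 0 0 0 0;0 0 3 0 0 0 0'; python3 - <<'E'
from workcell import r
import cv2,numpy as np
p,d=r.grab_frame("scene"); cv2.imwrite("pics/s9.png",cv2.resize(p[180:360,260:500,::-1],None,fx=3.3,fy=3.3,interpolation=cv2.INTER_CUBIC))
print(r.observe()["position"],r.observe()["wrist_force"])
E
```

```text
time: 9.97
position: [526.2, -148.9, 123.8]
tcp_rot: [-0.169, -3.13, 0.001]
wrist_force: [-0.9, 0.7, 8.3]
finger_gap: 0.2
time: 10.3
position: [526.7, -149.1, 155.0]
tcp_rot: [-0.169, -3.132, 0.002]
wrist_force: [0.5, -0.9, 0.6]
finger_gap: -0.2
[ 526.12992716 -148.84156847  153.9587739 ] [-0.45062237  0.64441809 -0.86762611]
```

View pics/s9.png

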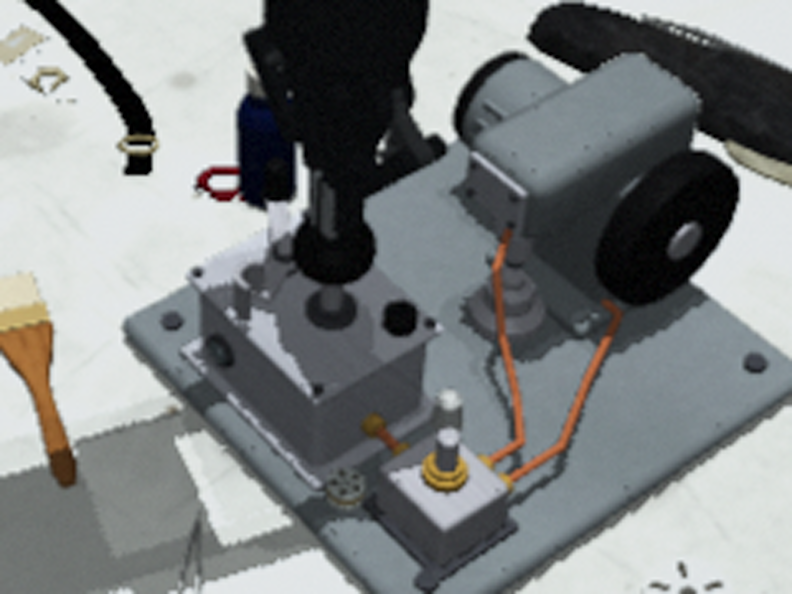

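```bash
python3 - <<'E'
from workcell import r
from h import *
s=r.calibration("scene")
for z in (64,66,80,85,91):
    u,v=proj(s,(508,-249,z)); print(z,(u-260)*3.3,(v-180)*3.3)
E
```

```text
64 442.06077115564005 468.13434669992654
66 442.34256312996064 465.6742496137439
80 444.3384004309107 448.2502135303812
85 445.061232080387 441.9397568931214
91 445.9357297448494 434.3052273384548
```

The pin top at about y 435 suggests it is nearly out (91 mm should give 434). Extra strokes do no harm, so I'll do more and check that it stops moving.

```bash
python3 -m pendant '-0.1 0 -0.8 0 0 0 0;-0.1 0 -1.5 0 0 0 0;-0.1 0 -2.1 0 0 0 0;-0.1 0 -2.6 0 0 0 0;-0.1 0 -2.9 0 0 0 0;-0.1 0 -3.05 0 0 0 0;-0.1 0 -3.05 0 0 0 0;-0.1 0 -3.05 0 0 0 0';python3 -m pendant '0 0 1.3 0 0 0 0;0 0 2.6 0 0 0 0;0 0 3 0 0 0 0;0 0 3 0 0 0 0'; python3 - <<'E'
from workcell import r
import cv2,numpy as np
p,d=r.grab_frame("scene"); cv2.imwrite("pics/s10.png",p[:,:,::-1])
print(r.observe()["position"],r.observe()["wrist_force"])
E
```

```text
time: 11.02
position: [525.5, -149.0, 124.0]
tcp_rot: [-0.169, -3.131, 0.002]
wrist_force: [-0.1, -0.4, 7.4]
finger_gap: -0.2
time: 11.35
position: [525.9, -149.2, 155.3]
tcp_rot: [-0.169, -3.132, 0.002]
wrist_force: [-0.4, -0.4, -0.4]
finger_gap: -0.5
[ 525.41340481 -148.95783072  154.23251728] [-0.68884576 -0.8394208   0.4567674 ]
```

```bash
python3 -m pendant '-0.1 0 -0.8 0 0 0 0;-0.1 0 -1.5 0 0 0 0;-0.1 0 -2.1 0 0 0 0;-0.1 0 -2.6 0 0 0 0;-0.1 0 -2.9 0 0 0 0;-0.1 0 -3.05 0 0 0 0;-0.1 0 -3.05 0 0 0 0;-0.1 0 -3.05 0 0 0 0';python3 -m pendant '0 0 1.3 0 0 0 0;0 0 2.6 0 0 0 0;0 0 3 0 0 0 0;0 0 3 0 0 0 0'; python3 - <<'E'
from workcell import r
import cv2,numpy as np
p,d=r.grab_frame("scene"); cv2.imwrite("pics/s11.png",p[:,:,::-1])
print(r.observe()["position"],r.observe()["wrist_force"])
s9=cv2.imread("pics/s9.png")
a=cv2.imread("pics/s10.png")[280:350,370:430]; b=p[280:350,370:430,::-1]
c=cv2.resize(cv2.imread("pics/s9.png"),None,fx=1/3.3,fy=1/3.3)[100:170,110:170]
cv2.imwrite("pics/cmp.png",cv2.resize(np.hstack([c,a,b]),None,fx=4.4,fy=4.4,interpolation=cv2.INTER_CUBIC))
E
```

```text
time: 12.07
position: [524.7, -149.1, 124.2]
tcp_rot: [-0.169, -3.131, 0.002]
wrist_force: [-0.4, 1.0, 8.2]
finger_gap: -0.4
time: 12.4
position: [525.1, -149.2, 155.6]
tcp_rot: [-0.169, -3.133, 0.003]
wrist_force: [1.1, -0.2, 0.4]
finger_gap: 0.1
[ 524.59297185 -148.99284162  154.45301085] [-0.04346597 -0.20299239  0.80511714]
```

View pics/cmp.png

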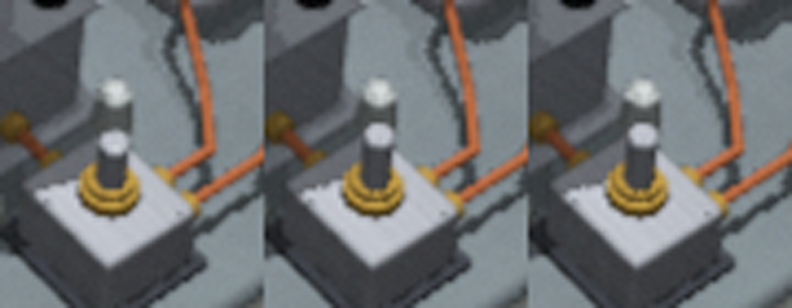

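The pin rose from stroke 5 to 6 (top y 139 → 132) and stayed the same on stroke 7. One more firm stroke will confirm it.

```bash
python3 -m pendant '0 0 -0.8 0 0 0 0;0 0 -1.5 0 0 0 0;0 0 -2.1 0 0 0 0;0 0 -2.6 0 0 0 0;0 0 -2.9 0 0 0 0;0 0 -3.1 0 0 0 0;0 0 -3.1 0 0 0 0;0 0 -3.1 0 0 0 0';python3 -m pendant '0 0 1.3 0 0 0 0;0 0 2.6 0 0 0 0;0 0 3.5 0 0 0 0;0 0 4.2 0 0 0 0;0 0 4.2 0 0 0 0'; python3 - <<'E'
from workcell import r
import cv2,numpy as np
from h import *
p,d=r.grab_frame("scene"); cv2.imwrite("pics/s12.png",p[:,:,::-1])
print(r.observe()["position"],r.observe()["wrist_force"])
f=[cv2.imread(f"pics/s{i}.png")[290:340,375:420] for i in (10,11,12)]
for a,b in((0,1),(1,2)):print(np.abs(f[a].astype(int)-f[b]).mean(),np.abs(f[a].astype(int)-f[b])[15:35,12:30].mean())
s=r.calibration("scene")
for v in (308,309,310,311): print(v,pt(s,d,396,v))
cv2.imwrite("pics/cmp2.png",cv2.resize(np.hstack(f),None,fx=5.5,fy=5.5,interpolation=cv2.INTER_CUBIC))
E
```

```text
time: 13.12
position: [525.0, -149.1, 124.2]
tcp_rot: [-0.169, -3.132, 0.002]
wrist_force: [0.0, -0.4, 8.0]
finger_gap: -0.1
time: 13.53
position: [525.7, -149.4, 168.0]
tcp_rot: [-0.169, -3.134, 0.003]
wrist_force: [-0.1, -0.4, 0.1]
finger_gap: 0.4
[ 525.23047313 -149.26190157  166.91579031] [0.01403534 0.96071055 0.20778386]
1.5336296296296297 1.5222222222222221
1.6268148148148147 1.5351851851851852
308 [ 513.90079992 -245.46832943   92.18096056]
309 [ 513.15594514 -246.26319501   90.93316398]
310 [ 510.95961494 -248.14965874   91.8825297 ]
311 [ 510.62948853 -248.63221082   90.0111148 ]
```

View pics/cmp2.png

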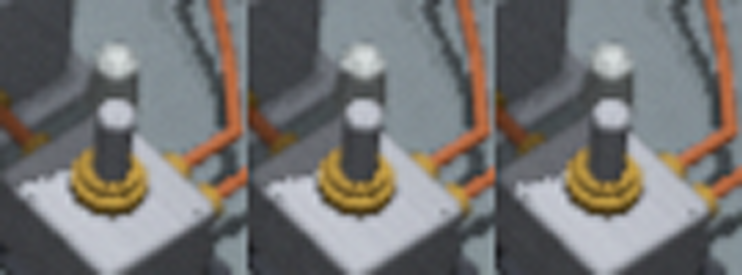

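The pin tip measures about 91 mm by depth and hasn't changed over three frames, so it is fully out. Now I'll go behind the peg and check clearance to the bottle first.

```bash
python3 -m pendant '1 3.2 0 0 0 0 0;4 5.5 0 0 0 0 0;6.8 7.7 0 0 0 0 0;6.8 7.7 0 0 0 0 0'; python3 - <<'E'
from workcell import r
import cv2,numpy as np
from h import *
s=r.calibration("scene");t=r.calibration("top")
print("bottle",atz(t,293.8,197.7,116),atz(s,340.5,197,116))
p,d=r.grab_frame("scene"); cv2.imwrite("pics/s13.png",cv2.resize(p[150:330,260:500,::-1],None,fx=3.3,fy=3.3,interpolation=cv2.INTER_CUBIC))
p,d=r.grab_frame("wrist"); cv2.imwrite("pics/w13.png",p[:,:,::-1])
print(r.observe()["position"])
E
```

```text
time: 13.92
position: [595.6, -68.8, 165.7]
tcp_rot: [-0.163, -3.133, -0.001]
wrist_force: [-0.8, -1.0, 0.3]
finger_gap: 0.0
bottle [626.62162284   7.71929166 116.        ] [626.42042394   2.96731615 116.        ]
[592.93071921 -71.31281626 165.49854759]
```

View pics/s13.png

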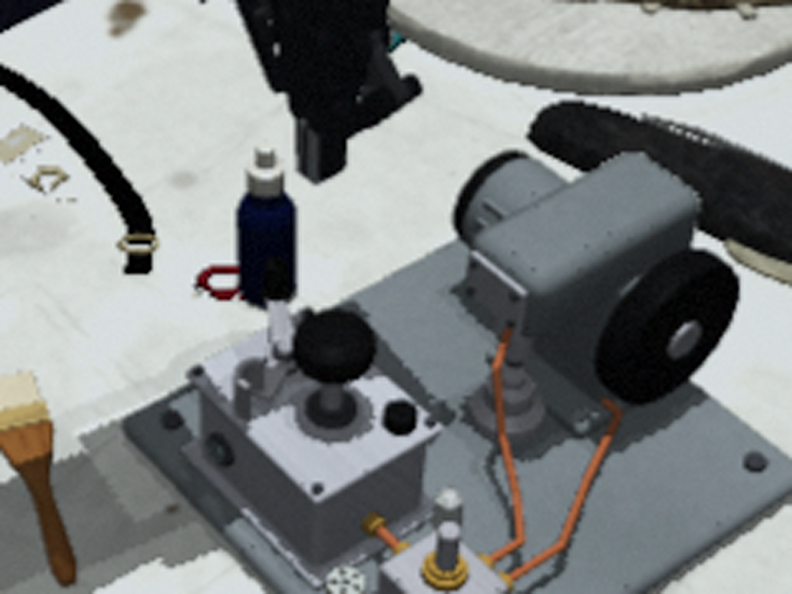

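View pics/w13.png

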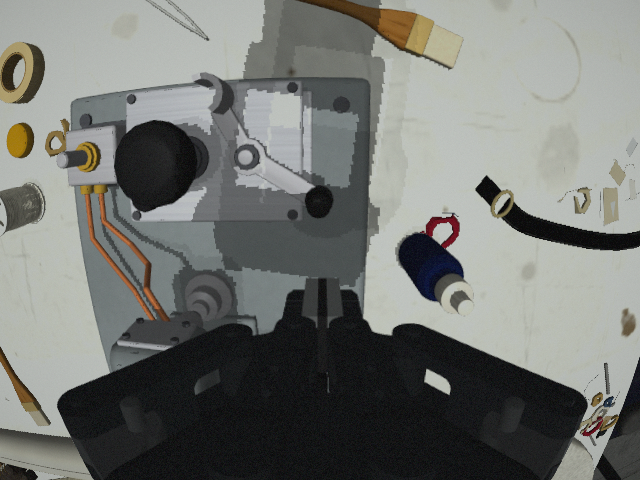

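The wrist view shows the peg at (318,200), in line with the fingertips at (322,280) and well in front of them. The bottle at (626,5) leaves enough room. Going down, then pushing to the front.

```bash
python3 -m pendant '0 0 -2.5 0 0 0 0;0 0 -4.6 0 0 0 0;0 0 -5.8 0 0 0 0;0 0 -5.9 0 0 0 0';python3 -m pendant '-0.3 0 0 0 0 0 0;-0.7 0 0 0 0 0 0;-1 0 0 0 0 0 0;-1.4 0 0 0 0 0 0;-1.8 0 0 0 0 0 0;-2.2 0.1 0 0 0 0 0;-2.6 0.1 0 0 0 0 0;-3 0.2 0 0 0 0 0';python3 - <<'E'
from workcell import r
import cv2,numpy as np
p,d=r.grab_frame("wrist"); cv2.imwrite("pics/w14.png",p[:,:,::-1])
o=r.observe();print(o["position"],o["wrist_force"])
E
```

```text
time: 14.35
position: [589.6, -71.4, 102.4]
tcp_rot: [-0.167, -3.123, 0.001]
wrist_force: [-0.6, 0.2, -0.4]
finger_gap: -0.1
time: 15.02
position: [559.4, -69.5, 102.8]
tcp_rot: [-0.167, -3.123, 0.001]
wrist_force: [2.0, 0.2, 0.7]
finger_gap: 0.2
[558.65585593 -69.18019864 102.49579637] [1.36512837 0.10267743 0.27120553]
```

View pics/w14.png

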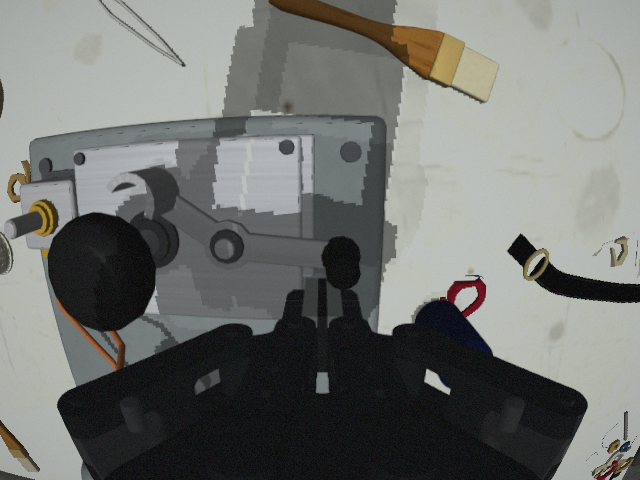

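The peg at (342,260) is being pushed and the lever is about halfway. Continuing, shifted slightly left.

```bash
python3 -m pendant '-0.3 0.2 0.2 0 0 0 0;-0.7 0.4 0.2 0 0 0 0;-1.1 0.5 0.2 0 0 0 0;-1.5 0.5 0.2 0 0 0 0;-1.9 0.5 0.2 0 0 0 0;-2.2 0.5 0.2 0 0 0 0';python3 -m pendant '-0.2 0 0 0 0 0 0;-0.4 0 0 0 0 0 0'
```

```text
time: 15.57
position: [536.2, -64.3, 104.5]
tcp_rot: [-0.167, -3.122, 0.001]
wrist_force: [0.7, -1.3, -0.2]
finger_gap: 0.2
time: 15.73
position: [532.2, -64.6, 104.5]
tcp_rot: [-0.167, -3.123, 0.002]
wrist_force: [5.0, -2.0, -1.6]
finger_gap: -0.1
```

```bash
python3 -m pendant '-0.15 0 0 0 0 0 0;-0.15 0 0 0 0 0 0';python3 - <<'E'
from workcell import r
import cv2,numpy as np
p,d=r.grab_frame("scene"); cv2.imwrite("pics/s15.png",cv2.resize(p[180:360,260:500,::-1],None,fx=3.3,fy=3.3,interpolation=cv2.INTER_CUBIC))
p,d=r.grab_frame("wrist"); cv2.imwrite("pics/w15.png",p[:,:,::-1])
o=r.observe();print(o["position"],o["wrist_force"])
E
```

```text
time: 15.9
position: [532.1, -64.7, 104.8]
tcp_rot: [-0.168, -3.128, 0.002]
wrist_force: [7.0, -0.0, -3.5]
finger_gap: 0.2
[532.13619571 -64.68252603 104.73508145] [ 6.12091452 -0.35324645 -3.74270516]
```

View pics/s15.png

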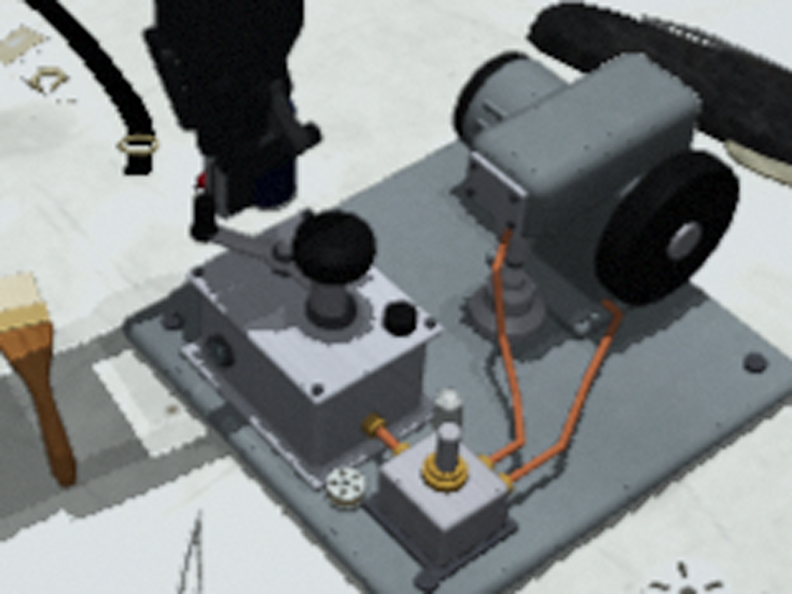

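View pics/w15.png

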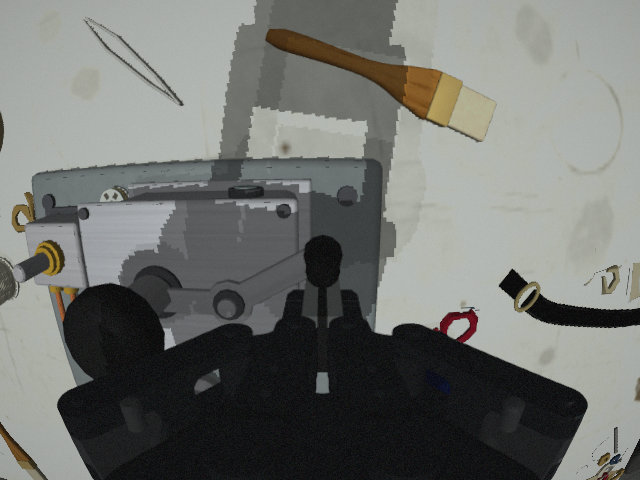

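The stop is reached (6–7 N without motion). The peg at crop (203,220) is back in its starting place and the sleeve is round the rod. I'll back away, rise and check.

```bash
python3 -m pendant '0.8 0 0 0 0 0 0;1.8 0 0 0 0 0 0;2 0 2.5 0 0 0 0;2 0 6 0 0 0 0;2 1 9.5 0 0 0 0;1 5 12 0 0 0 0;0 9 12 0 0 0 0;-2 12.5 12 0 0 0 0';python3 -m pendant '-1 4 0 0 0 0 0;-2 8 0 0 0 0 0;-3 11 0 0 0 0 0;-3 11 0 0 0 0 0;-3 11 0 0 0 0 0'; python3 - <<'E'
from workcell import r
import cv2,numpy as np
p,d=r.grab_frame("scene"); cv2.imwrite("pics/s16f.png",p[:,:,::-1]); q=p[:,:,::-1]
a=cv2.imread("pics/scene0.png")[215:355,290:430]
cv2.imwrite("pics/s16.png",cv2.resize(np.hstack([a,q[215:355,290:430]]),None,fx=2.85,fy=2.85,interpolation=cv2.INTER_CUBIC))
p,d=r.grab_frame("top"); b=cv2.imread("pics/top0.png")[180:305,270:430]
cv2.imwrite("pics/t16.png",cv2.resize(np.hstack([b,p[180:305,270:430,::-1]]),None,fx=2.5,fy=2.5,interpolation=cv2.INTER_CUBIC))
o=r.observe();print(o["position"],o["wrist_force"])
E
```

```text
time: 16.67
position: [516.0, 58.3, 228.1]
tcp_rot: [-0.17, -3.132, 0.001]
wrist_force: [-0.6, 1.0, 0.6]
finger_gap: -0.3
time: 17.08
position: [485.6, 169.9, 228.0]
tcp_rot: [-0.165, -3.132, 0.001]
wrist_force: [0.2, 0.3, -0.6]
finger_gap: -0.2
[486.24682344 168.0507393  227.93399109] [ 0.28876211 -0.2810148  -0.67453748]
```

View pics/s16.png

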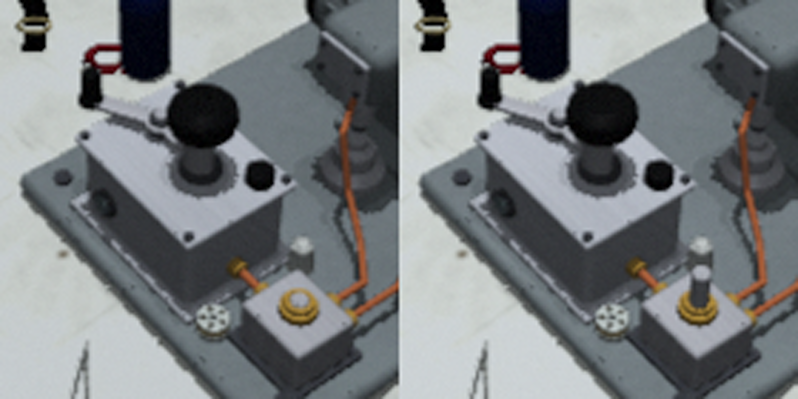

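View pics/t16.png

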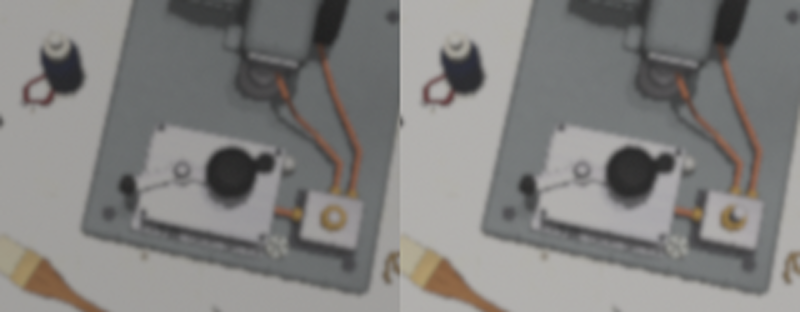

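View pics/s16f.png

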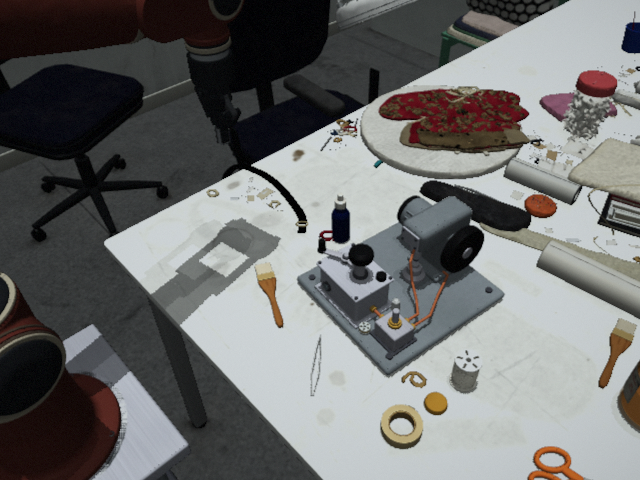

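Before-and-after pictures match except for the pin. The peg is at (490,90) against (90,90) in the left-hand frame, the knob is raised, the pin stands out and the bystanders haven't moved. The arm is clear, so I'm handing in.

```bash
python3 -c "
from workcell import r
print(r.close_job())"
```

```text
the job is handed in; nothing more can be done
None
```

The oiler is primed and locked again, and I handed the job in at about 17 s of the 54 s allowed.

- **Unlocking:** I pushed the lock lever clear with the shut fingertips until it met its stop at about 7 N.
- **Pumping:** I pressed the knob right down 8 times and let it spring back fully each time. The pin stopped moving after stroke 6, and strokes 7 and 8 changed nothing. Its tip measured about 91 mm by depth, which is fully out.
- **Locking:** I pushed the lever back to its locked stop (6–7 N, no further motion) and moved the arm clear.

In the final before-and-after pictures, the peg and knob are back in their starting places and the pin stands out. The bystanders in view have not moved. The robot touched only the peg and the knob.

- **Hard stroke:** stroke 3 met the bottom stop at about 45 N at the fingertips, so I slowed the later strokes.
- **Camera disagreement:** the top and scene cameras differed by about 5 mm in y, so I used the mean, and the contacts agreed with it.

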